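# Load a T-bolt in the slotted rail and slide it up to the sprung stop

### The job

Take the T-bolt (the one with the flat bar handle) out of the wooden block, put its head down through the rail's slot until its collar sits on the rail, and turn it a quarter turn so that the head catches under the lips. Then slide it along the slot to the stop until it distinctly presses in the sprung nose of the stop's screw, but gently, not to the end of its travel, and let go of it there. Never use force on the rail, and leave the round-knobbed stud in the block.

Things in the scene. Friction and masses are not known exactly. Their poses are not given: they have to be found in the camera images.
- bolt: T-bolt, about 0.11 kg, upright in the block. Origin: centre of its black flat bar handle (40 in x, 12 in y, 26 high); pinch it across y. Below: stem 13 diameter; steel collar 26 diameter, 7 thick, underside 34 mm below the origin; 9 mm shank, 8 mm of it free; head 24 in x, 9.5 in y, 6 high, its foot 48 mm below the origin.
- rail: Aluminium rail fixed on the bench: 220 in x, 38 in y, 26 high; origin: middle of its underside. The slot in its top, 12 wide, runs along x at y = 0; lips 5 thick, hollow below 30 wide, 17 high: the head enters only lengthwise, then turns freely either way, with 3 mm of lift. Caps at the ends stand 1 mm higher. Free for loading: x -85 to -55 mm.
- stop: Low aluminium saddle clamped across the rail at x +30 to +80 mm, 26 in x, 46 wide, 9 high above the rail's top. Origin: middle of its face towards the loading side (rail's -x), at the rail's top; axes as the rail's. From the face a set screw points to -x; its sprung nose stands out 10 to 42 mm, different each time. Spring 3.5 N/mm, travel 3.5 mm; it meets the collar's side.
- block: Wooden block fixed on the bench, 150 in x, 60 in y, 26 high; origin: middle of its underside. Two slots, 29 x 15 mm, long in x, at x = -40 and +40 mm: in either one the T-bolt hangs by its collar, head lengthwise in the slot; the stud is in the other.
- spare: The other stud: round black knob 30 diameter, 26 high, same collar, plain round foot. Origin: centre of the knob. Stays in the block.
Not all that is in view belongs to the job. Leave any red look-alike of the bolt alone.

How it is judged:
On the way, in this order (a step that is already met when the one before it is completed fails the run):
1. the T-bolt's head has been put down through the slot, collar on the rail (z of bolt in the frame of rail below 0.0622 m and y of bolt in the frame of rail between -0.004 and 0.004 m and x of bolt in the frame of rail between -0.11 and 0.07 m and angle between the x axis of bolt and the x axis of rail, either way round below 0.6 rad), for 0.1 s.
2. it has been turned a quarter turn under the lips (z of bolt in the frame of rail below 0.0635 m and angle between the x axis of bolt and the x axis of rail, either way round above 1.3 rad), for 0.2 s.
3. it has been slid to the stop and presses its sprung nose (over 2 N for 0.2 s) (all of step 2 and contact force between bolt and stop above 2 N), for 0.2 s.
At the end, for the whole second after the job is handed in: The T-bolt stands released, upright (3.4 deg) and still, collar down on the rail (1.5 mm), head across the slot (15 deg), at the stop's nose as pressed there (axis 16.5 to 56.5 mm before the stop's face, by how far the nose stands out); the round-knobbed stud is still in the block (20 mm) (z of bolt in the frame of rail between 0.058 and 0.0615 m and y of bolt in the frame of rail between -0.004 and 0.004 m and x of bolt in the frame of stop between -0.0565 and -0.0165 m and angle between the x axis of bolt and the x axis of rail, either way round above 1.3 rad and angle between bolt's own z axis and vertical below 0.06 rad and linear speed of bolt below 0.02 m/s and distance of spare from where it was at the start of the episode below 0.02 m); the robot touches nothing.
It fails at once if the T-bolt is pressed on the stop with more than 13 N (contact force between bolt and stop above 13 N).
It fails at once if the T-bolt is forced against the rail with more than 40 N (contact force between bolt and rail above 40 N).
It fails at once if the round-knobbed stud is disturbed by more than 20 mm (distance of spare from where it was at the start of the episode above 0.02 m).
It also fails if it takes over 58 s, if anything falls off the work surface, if the arm or the gripper's body presses on something with over 40 N, if the wrist force passes 120 N, or if a joint passes its speed limit or range.

### The arm

A 6-joint arm with a two-finger parallel gripper is mounted at the origin on a cart in front of the work surface, level with it; the furniture and walls round the work are solid. World frame = base frame: x ahead of the robot, y to its left, z up, the work surface at z = 0. Lengths are in m, angles in rad, forces in N, time in s.
With the tool pointing down it reaches from about 0.275 to 0.85 m from the base axis. Payload 5.2 kg.
Tool frame: the origin (TCP) lies at the very end of the fingers, on their centre line; the grasp point (between the pads) lies 19 mm behind it (r.grasp_offset is the distance from the TCP to the grasp point, in m); z points along the fingers, y is the line along which they close (so a half turn about z gives the same grasp; the last joint's range is limited). The gripper opens to 85 mm and grips with 20 to 120 N. Pads are 22 mm wide; open, the fingers measure 114 mm over their backs; the gripper's body (76 mm by 85 mm) begins 54 mm behind the grasp point. The pads swing forward as they close: fully open they stand 13 mm farther back than shut.
Start: joints at [0.96, 0.259, 1.535, -0, 1.348, -0.203], TCP at [0.218, 0.505, 0.231] pointing down, gripper open.
Joint ranges: [-3.14, 3.14], [-0.91, 2.08], [0.19, 2.58], [-1.22, 4.36], [0.22, 2.71], [-3.12, 3.12]. Speed limits (rad/s): [2.57, 2.57, 3.14, 3.14, 3.14, 3.14].

### API

Orientations are given as a unit quaternion [w, x, y, z].
In Python, from cell import r gives the robot as it stands.
- The arm moves only by the tool arm_command, never from a script. Its argument "moves" is a list of rows, each an object of numbers: "rx", "ry", "rz": the turn, a rotation vector about the tool's x, y, z in rad; "x", "y", "z": the shift along the tool's x, y, z in m; "fingers": the finger opening in m, from 0 to 0.0854. In form: [{"rx": .., "ry": .., "rz": .., "x": .., "y": .., "z": .., "fingers": ..}, ...]. A call has 1 to 20 rows; each row is the pose to reach, as a shift and turn from the pose commanded when the call began, along the tool's axes at that moment; what a row does not reach only later rows make up. A row lasts 1/12 s, in which the tool goes at most 41.7 mm and 7.16 degrees, less where a joint would pass 70% of its speed; a pose out of reach is approached as far as the arm can. A call with a gripper value outside its range is refused whole. The fingers move at their own pace and stop on an object; the grip force is fixed at half the most. Time passes only in rows, so rows that repeat a pose let the fingers close. It gives the time, the measured TCP pose, the force, the opening and the grip force at its end, in the units of the state.
- r.sense(): the state, without advancing time (a new reading comes with each control period).
- r.capture(name): name is "scene" or "top"; returns a dict with "color" (384x512x3 uint8, red, green, blue), "z_map" (384x512 float32, m along the optical axis (not along the pixel's ray), 0 where there is no reading), "fx", "fy", "cx", "cy" (pixels), "xyz" and "rotation" of the camera in the world. Camera axes: x right, y up, looking along -z (the intrinsics and any distortion apply to the point x, -y, -z); pixel columns grow to the right and rows downward; lengths in m; the calibration is good to about 2 mm. A picture is of the moment at which its call begins.
- r.finish_job(): hands the job in; it is judged then, once.
The state is a dict: "t": time; "joint_positions": joint angles; "joint_velocities": joint speeds; "joint_efforts": joint torques, N m; "position": TCP position; "tool_rot": TCP orientation; "force": force on the tool from outside, world axes, zero at the start; "moment": the same for the moment, N m; "opening": opening from 0.0 (shut) to 1.0 (fully open); "finger_force": force on a finger pad.
Only numpy, scipy, OpenCV 4.12 (cv2) and the standard library are available. Lean on these libraries where they do the work, as an engineer would, in place of code of your own. Each camera call takes 0.05 s, during which the arm holds its last target. There are 200 camera calls.

## Working session

There is one attempt and no reset: what is moved stays moved. The work goes in short steps, Python scripts to look and compute and a tool call to move; the robot and the scene stay as the last step left them, time stands still between calls to the robot, and variables do not carry over. Pictures are saved under pics/ and viewed, at most 10 in all, crops included, and the job is handed in when it is done.

Besides the shell and the picture viewer there is one more tool, called after "Request:" as name(argument=value, ...) on one line, values as JSON. arm_command: Moves the arm, as the interface text tells. Its arguments: {"type":"object","properties":{"moves":{"type":"array"}},"required":["moves"]}

```bash
mkdir -p pics; ls; cat > h.py <<'E'
import numpy as np,cv2
from cell import r
def cap(n,f):
    c=r.capture(n); cv2.imwrite('pics/'+f+'.png',cv2.cvtColor(c['color'],cv2.COLOR_RGB2BGR)); np.savez('pics/'+f+'.npz',**{k:np.array(v) for k,v in c.items() if v is not None}); return c
def rot(c):
    R=np.array(c['rotation'],float)
    if R.size==4:
        from scipy.spatial.transform import Rotation as Q
        R=Q.from_quat(R.ravel()[[1,2,3,0]]).as_matrix()
    return R
def pts(c):
    # world map of all pixels
    z=c['z_map']; v,u=np.mgrid[:z.shape[0],:z.shape[1]]
    p=np.dstack([(u-c['cx'])/c['fx']*z,-(v-c['cy'])/c['fy']*z,-z])
    return p@rot(c).T+np.array(c['xyz'])
def ray(c,u,v,h):
    d=rot(c)@np.array([(u-c['cx'])/c['fx'],-(v-c['cy'])/c['fy'],-1]); o=np.array(c['xyz'])
    return o+d*(h-o[2])/d[2]
E
python3 - <<'E'
from h import *
for n in('top','scene'):
    c=cap(n,n+'0'); print({k:v for k,v in c.items() if k not in('color','z_map')})
print(r.sense(), r.grasp_offset)
E
```

```text
pics
{'fx': 471.17712311900254, 'fy': 471.17712311900254, 'cx': 255.5823883152274, 'cy': 194.22309914198138, 'xyz': array([ 0.24493981, -0.08066503,  1.45310013]), 'rotation': array([-0.69749924, -0.06558645,  0.07416584,  0.70971308])}
{'fx': 381.221186754354, 'fy': 381.221186754354, 'cx': 256.4318091879819, 'cy': 194.66120070408982, 'xyz': array([-0.09873411, -0.66007888,  0.78518954]), 'rotation': array([ 0.83560145,  0.38340794, -0.1689741 , -0.35526937])}
{'t': 0.1, 'joint_positions': array([ 9.60199246e-01,  2.59307820e-01,  1.53597768e+00,  9.75684463e-06,
        1.34799132e+00, -2.02802738e-01]), 'joint_velocities': array([-0.00205137, -0.00283798, -0.00440862,  0.0013338 ,  0.00020505,
        0.00135021]), 'joint_efforts': array([ 2.84782363e-04, -4.46969748e+01, -2.91245556e+01, -4.58071390e-04,
        6.24172171e-03, -8.58279741e-07]), 'position': array([0.21782289, 0.50451473, 0.23053591]), 'tool_rot': array([-3.37481830e-04,  2.02488287e-01,  9.79284323e-01, -7.71516490e-04]), 'force': array([ 0.20804875, -0.79829088, -0.09643572]), 'moment': array([ 0.00108837, -0.02772834,  0.02820785]), 'finger_force': 0.0, 'opening': 0.9940679980223145} 0.0187
```

View pics/top0.png

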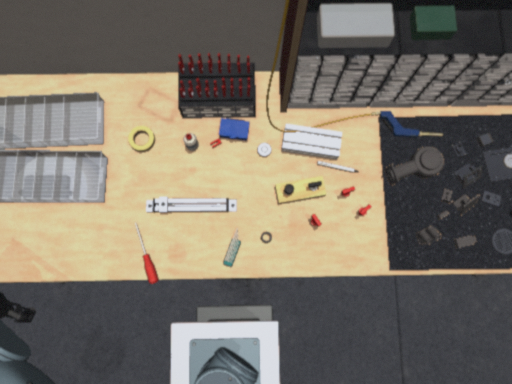

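View pics/scene0.png

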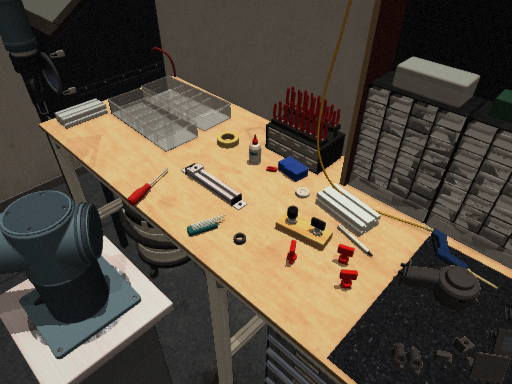

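```bash
python3 - <<'E'
from h import *
a=cv2.imread('pics/top0.png');b=cv2.imread('pics/scene0.png')
R=lambda i,s:cv2.resize(i,None,fx=s,fy=s,interpolation=cv2.INTER_CUBIC)
x=R(a[190:220,140:245],7)[:, :735];y=R(a[170:210,265:370],7)
cv2.imwrite('pics/ct.png',np.vstack([x,y]))
x=R(b[158:213,175:255],5);y=R(b[195:250,265:345],5)
cv2.imwrite('pics/cs.png',np.vstack([x,y]))
for n in('top0','scene0'):
    c=dict(np.load(f'pics/{n}.npz'));P=pts(c)
    hsv=cv2.cvtColor(c['color'],cv2.COLOR_RGB2HSV)
    for (u,v) in ([(200,205),(160,205),(235,206),(289,189),(315,184),(302,190)] if n=='top0' else [(215,186),(194,168),(240,205),(292,212),(318,223),(300,232)]): print(n,u,v,P[v,u].round(4),hsv[v,u])
E
```

```text
top0 200 205 [0.5033 0.0725 0.008 ] [114  12 214]
top0 160 205 [0.499  0.1899 0.0433] [113   9 221]
top0 235 206 [ 0.4993 -0.0361  0.0026] [108   6 218]
top0 289 189 [ 0.5359 -0.2004  0.0734] [ 8 14 73]
top0 315 184 [ 0.5504 -0.2794  0.0713] [15 18 56]
top0 302 190 [ 0.5424 -0.2449  0.0245] [ 26  95 220]
scene0 215 186 [0.4904 0.0724 0.025 ] [ 13  30 221]
scene0 194 168 [0.497  0.1828 0.0347] [ 16  34 157]
scene0 240 205 [ 0.4998 -0.0299  0.0027] [15 31 82]
scene0 292 212 [ 0.524  -0.2097  0.0745] [165 109  14]
scene0 318 223 [ 0.545  -0.2829  0.0681] [173 113   9]
scene0 300 232 [ 0.5174 -0.2478  0.0287] [ 18 148 219]
```

View pics/ct.png

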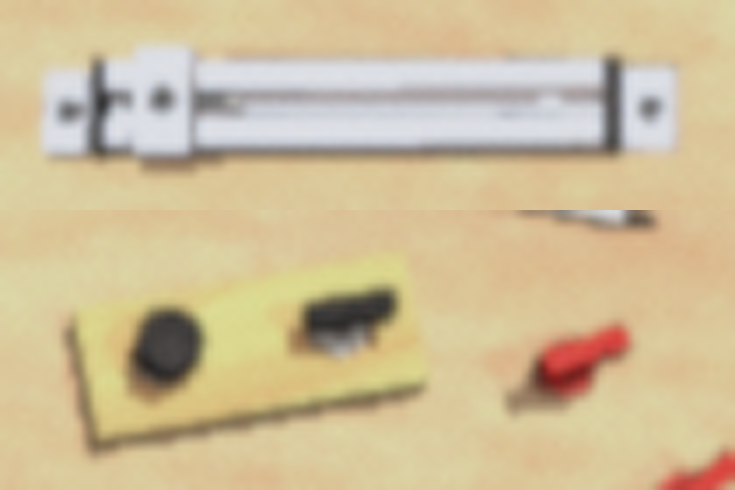

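View pics/cs.png

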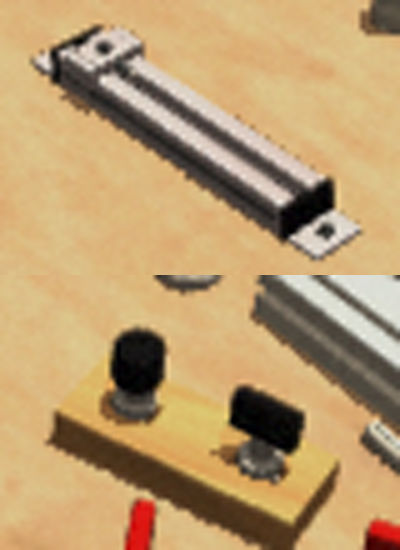

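The top crop shows the rail with end caps at about px (154,205) and (227.5,205). The stop is at about (163,204), with its screw pointing right. The round knob is at about (289,189) and the bar-handled bolt at about (315,184), and the red look-alikes lie to its right. The oblique view agrees.

```bash
python3 - <<'E'
from h import *
c=dict(np.load('pics/top0.npz'));im=c['color'].astype(float)
S=(im.max(2)-im.min(2)); V=im.mean(2)
print('S col 200',S[192:216,200].astype(int)); print('V',V[192:216,200].astype(int))
print('row205 V',V[205,148:240].astype(int)); print('row200 V',V[200,148:240].astype(int))
for r0 in (203,204,206): print('row',r0,V[r0,165:232].astype(int))
# yellow block
hsv=cv2.cvtColor(c['color'],cv2.COLOR_RGB2HSV); print(hsv[175,265],hsv[195,300],hsv[190,320])
m=cv2.inRange(hsv,(22,70,150),(35,255,255)); m[:, :265]=0;m[:,340:]=0;m[:170]=0;m[210:]=0
m=cv2.morphologyEx(m,cv2.MORPH_CLOSE,np.ones((3,3)))
k=max(cv2.findContours(m,0,1)[0],key=cv2.contourArea)
bx=cv2.boxPoints(cv2.minAreaRect(k)); print(bx); W=np.array([ray(c,u,v,.026) for u,v in bx]);print(W.round(4),np.linalg.norm(W-np.roll(W,1,0),axis=1),W.mean(0))
# dark handles
d=((V<95)*255).astype('uint8'); d[:, :265]=0;d[:,340:]=0;d[:170]=0;d[200:]=0
for k in cv2.findContours(d,0,1)[0]:
    if cv2.contourArea(k)>15:
        q=cv2.minAreaRect(k);print(q,ray(c,*q[0],.073).round(4))
E
```

```text
S col 200 [66 70 72 74 73 59 22  5  9  8  6  8  4 10 11  9  9  8  7 16 54 69 67 67]
V [189 187 185 184 183 185 197 219 223 215 191 166 183 208 211 220 222 216
 181 125 142 179 190 191]
row205 V [163 119 122 146 154 106  61 119 186 189 186 215 216 185 155 151 178 210
 210 152 126 133 137 141 151 160 173 194 204 205 205 206 206 207 207 206
 208 208 207 205 208 207 207 208 206 207 208 209 206 208 208 208 208 209
 209 209 211 208 210 210 210 210 208 202 199 199 202 203 207 212 214 213
 212 212 212 210 210 196 131  84 127 205 214 166 121 131 178 210 203 194
 192 194]
row200 V [216 216 217 212 189 121 126 204 221 223 224 224 224 223 221 223 223 223
 216 194 214 222 223 224 223 224 223 222 224 223 223 224 223 223 224 223
 223 223 224 224 224 223 224 224 223 223 223 224 224 221 223 222 223 222
 222 222 222 223 223 224 223 222 223 222 224 223 222 221 221 223 223 223
 223 222 222 223 221 208 137  83 126 196 217 218 218 218 219 215 200 194
 193 193]
row 203 [202 207 155 128 132 133 138 155 164 163 161 165 163 164 164 164 163 163
 167 170 173 174 173 171 173 169 173 175 172 174 173 171 169 167 1
[... 511 characters left out ...]
0 210 211 211 210 210 211 212 209 210 210 210 212 211 211
 212 212 213 214 213 215 215 215 215 211 202 196 200 204 207 206 209 208
 210 213 215 216 216 216 200 134  83 128 203 216 182]
[ 20  80 219] [ 22 104 219] [ 22 105 218]
[[261.03363 202.39186]
 [265.11816 169.03487]
 [341.76483 178.42018]
 [337.6803  211.77718]]
[[ 0.5051 -0.117   0.026 ]
 [ 0.6108 -0.132   0.026 ]
 [ 0.5769 -0.3702  0.026 ]
 [ 0.4719 -0.3519  0.026 ]] [0.23719929 0.10672085 0.24062104 0.10653117] [ 0.5411941  -0.24278046  0.026     ]
((288.5, 189.5), (9.0, 9.0), 90.0) [ 0.5345 -0.1989  0.073 ]
((314.0384826660156, 184.6923065185547), (4.5106706619262695, 12.74754810333252), 78.69007110595703) [ 0.548  -0.2762  0.073 ]
```

```bash
cat >> h.py <<'E'
def cross(a,l,x0):  # first crossing of level l
    i=np.flatnonzero((a[:-1]-l)*(a[1:]-l)<=0)[0]; return x0+i+(l-a[i])/(a[i+1]-a[i])
E
python3 - <<'E'
from h import *
c=dict(np.load('pics/top0.npz'));im=c['color'].astype(float)
S=(im.max(2)-im.min(2)); V=im.mean(2)
F=[];N=[]
for u in range(172,222):
    F.append(ray(c,u,cross(S[193:202,u],37,193),.026)); N.append(ray(c,u,cross(V[207:213,u],170,207),.026))
F=np.array(F);N=np.array(N)
for A in(F,N):
    p=np.polyfit(A[:,1],A[:,0],1);print('x=%.4f*y+%.4f'%tuple(p),np.std(A[:,0]-np.polyval(p,A[:,1])))
M=(F+N)/2;p=np.polyfit(M[:,1],M[:,0],1);print('mid',p,'width',(F-N)[:,0].mean(),'yaw deg',90-np.degrees(np.arctan(p[0])))
for u,h in((153.6,.027),(227.2,.027),(166.8,.035),(159,.035)): print(u,ray(c,u,203.8,h).round(4))
print('nose',ray(c,174.5,204,.03))
# scene
c=dict(np.load('pics/scene0.npz'));im=c['color'].astype(float);V=im.mean(2);S=(im.max(2)-im.min(2))
for u in(210,220,230): print(u,V[160:216,u].astype(int))
# project block model check: project points of the estimated rail mid line
R=rot(c)
def proj(P): q=R.T@(np.array(P)-c['xyz']); return c['cx']-q[0]/q[2]*c['fx'],c['cy']+q[1]/q[2]*c['fy']
for y in(.0,.05,.1): print('slot mid proj',y,proj([p[0]*y+p[1],y,.026]),'edges6',proj([p[0]*y+p[1]+.006,y,.026]),proj([p[0]*y+p[1]-.006,y,.026]))
print('bolt top proj',proj([.548,-.2762,.073]),'knob',proj([.5345,-.1989,.073]))
d=((V<60)*255).astype('uint8');d[:195]=0;d[226:]=0;d[:,:270]=0;d[:,340:]=0
for k in cv2.findContours(d,0,1)[0]:
    if cv2.contourArea(k)>15: print(cv2.boundingRect(k),cv2.minAreaRect(k),k[:,0].tolist())
E
```

```text
x=0.0136*y+0.5224 0.0003236077013644943
x=0.0086*y+0.4832 0.00019654480585964084
mid [0.01108362 0.50278575] width 0.03965775659932577 yaw deg 89.36498109370189
153.6 [0.506  0.2127 0.027 ]
227.2 [ 0.5023 -0.013   0.027 ]
166.8 [0.5039 0.1708 0.035 ]
159 [0.5043 0.1946 0.035 ]
nose [0.50376948 0.14817987 0.03      ]
210 [176 172 173 171 176 177 180 174 176 180 181 181 179 181 207 210 207 182
  88  61  85 169 204 208 210 121  68  49  35  57  60  89 161 176 176 176
 176 177 177 178 177 180 180 181 175 172 167 169 170 173 176 176 178 177
 174 178]
220 [182 183 180 176 172 175 175 173 169 171 173 175 175 171 172 170 173 174
 176 170 180 204 206 207 129  68  64  89 169 203 208 211 108  64  47  34
  58  59  90 162 170 173 173 173 172 171 172 174 176 176 177 177 174 172
 173 190]
230 [177 176 179 183 179 176 178 176 174 172 176 173 175 180 178 184 184 186
 182 183 183 176 175 176 176 178 172 189 201 207 208 120  62  74  78 187
 206 207 212 104  60  51  59  59  63  85 161 172 172 174 173 173 173 169
 171 173]
slot mid proj 0.0 (np.float64(233.7318231910353), np.float64(194.34068888764082)) e
[... 960 characters left out ...]
, 225], [321, 225], [322, 225], [323, 225], [324, 225], [324, 224], [325, 223], [324, 222], [323, 222], [322, 221], [321, 221], [320, 220], [319, 220], [318, 219], [317, 219], [316, 219], [315, 218], [314, 218], [313, 218]]
(287, 206, 11, 15) ((292.0, 213.0), (14.0, 10.0), 90.0) [[291, 206], [290, 207], [289, 207], [288, 208], [288, 209], [288, 210], [288, 211], [287, 212], [287, 213], [287, 214], [288, 215], [288, 216], [289, 217], [289, 218], [290, 219], [291, 220], [292, 220], [293, 219], [294, 218], [295, 218], [295, 217], [296, 216], [297, 215], [297, 214], [297, 213], [297, 212], [297, 211], [297, 210], [297, 209], [297, 208], [296, 208], [295, 207], [294, 206], [293, 206], [292, 206]]
```

```bash
cat > go.py <<'E'
# go.py x y z yaw_deg_of_tool_y : prints shift and turn in current tool axes
import sys;from h import *
from scipy.spatial.transform import Rotation as Q
x,y,z,a=map(float,sys.argv[1:]);a=np.radians(a);s=r.sense()
A=Q.from_quat(np.array(s['tool_rot'])[[1,2,3,0]])
Y=np.array([np.cos(a),np.sin(a),0]);Z=np.array([0,0,-1.]);X=np.cross(Y,Z)
B=Q.from_matrix(np.c_[X,Y,Z])
print('t',s['t'],'pos',s['position'].round(4),'F',s['force'].round(2))
print('shift mm',(A.inv().apply(np.array([x,y,z])-s['position'])*1e3).round(1),'rot',(A.inv()*B).as_rotvec().round(4))
E
python3 go.py .551 -.278 .17 10.1
```

```text
t 0.1 pos [0.2178 0.5045 0.2305] F [ 0.21 -0.8  -0.1 ]
shift mm [-616.2 -586.1   61.3] rot [-1.700e-03  5.000e-04  9.867e-01]
```

Request:
arm_command(moves=[{"x": -0.616, "y": -0.586, "z": 0.061, "rz": 0.987}, {"x": -0.616, "y": -0.586, "z": 0.061, "rz": 0.987}, {"x": -0.616, "y": -0.586, "z": 0.061, "rz": 0.987}, {"x": -0.616, "y": -0.586, "z": 0.061, "rz": 0.987}, {"x": -0.616, "y": -0.586, "z": 0.061, "rz": 0.987}, {"x": -0.616, "y": -0.586, "z": 0.061, "rz": 0.987}, {"x": -0.616, "y": -0.586, "z": 0.061, "rz": 0.987}, {"x": -0.616, "y": -0.586, "z": 0.061, "rz": 0.987}, {"x": -0.616, "y": -0.586, "z": 0.061, "rz": 0.987}, {"x": -0.616, "y": -0.586, "z": 0.061, "rz": 0.987}, {"x": -0.616, "y": -0.586, "z": 0.061, "rz": 0.987}, {"x": -0.616, "y": -0.586, "z": 0.061, "rz": 0.987}, {"x": -0.616, "y": -0.586, "z": 0.061, "rz": 0.987}, {"x": -0.616, "y": -0.586, "z": 0.061, "rz": 0.987}, {"x": -0.616, "y": -0.586, "z": 0.061, "rz": 0.987}, {"x": -0.616, "y": -0.586, "z": 0.061, "rz": 0.987}, {"x": -0.616, "y": -0.586, "z": 0.061, "rz": 0.987}, {"x": -0.616, "y": -0.586, "z": 0.061, "rz": 0.987}, {"x": -0.616, "y": -0.586, "z": 0.061, "rz": 0.987}, {"x": -0.616, "y": -0.586, "z": 0.061, "rz": 0.987}])

```text
schema error: expected keys rx, ry, rz, x, y, z, fingers
```

Request:
arm_command(moves=[{}, {}, {}, {}])

```text
schema error: expected keys rx, ry, rz, x, y, z, fingers
```

```bash
python3 go.py .551 -.278 .043 10.1; python3 - <<'E'
from h import *
a=cap('top','t1');b=cap('scene','s1')
R=lambda i,s:cv2.resize(i,None,fx=s,fy=s,interpolation=cv2.INTER_CUBIC)
cv2.imwrite('pics/c1.png',np.hstack([R(cv2.imread('pics/t1.png')[150:220,260:345],4),R(cv2.imread('pics/s1.png')[145:255,255:365],4)[:280*2,:]][1:]) )
E
```

```text
t 0.1 pos [0.2178 0.5045 0.2305] F [ 0.21 -0.8  -0.1 ]
shift mm [-616.3 -585.9  188.3] rot [-1.700e-03  5.000e-04  9.867e-01]
```

View pics/c1.png

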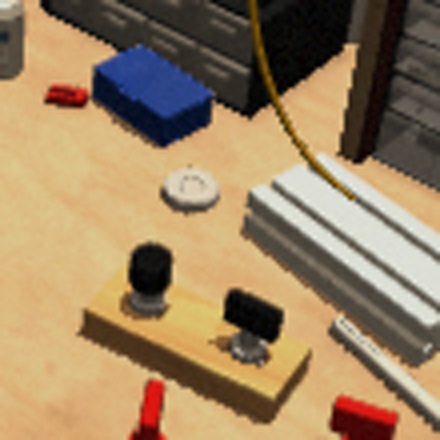

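The picture shows the unchanged scene, with the bolt handle at about crop (253,313). The move was refused because every key is required in each row.

Request:
arm_command(moves=[{"rx": 0, "ry": 0, "rz": 0.987, "x": -0.616, "y": -0.586, "z": 0.061, "fingers": 0.085}, {"rx": 0, "ry": 0, "rz": 0.987, "x": -0.616, "y": -0.586, "z": 0.061, "fingers": 0.085}, {"rx": 0, "ry": 0, "rz": 0.987, "x": -0.616, "y": -0.586, "z": 0.061, "fingers": 0.085}, {"rx": 0, "ry": 0, "rz": 0.987, "x": -0.616, "y": -0.586, "z": 0.061, "fingers": 0.085}, {"rx": 0, "ry": 0, "rz": 0.987, "x": -0.616, "y": -0.586, "z": 0.061, "fingers": 0.085}, {"rx": 0, "ry": 0, "rz": 0.987, "x": -0.616, "y": -0.586, "z": 0.061, "fingers": 0.085}, {"rx": 0, "ry": 0, "rz": 0.987, "x": -0.616, "y": -0.586, "z": 0.061, "fingers": 0.085}, {"rx": 0, "ry": 0, "rz": 0.987, "x": -0.616, "y": -0.586, "z": 0.061, "fingers": 0.085}, {"rx": 0, "ry": 0, "rz": 0.987, "x": -0.616, "y": -0.586, "z": 0.061, "fingers": 0.085}, {"rx": 0, "ry": 0, "rz": 0.987, "x": -0.616, "y": -0.586, "z": 0.061, "fingers": 0.085}, {"rx": 0, "ry": 0, "rz": 0.987, "x": -0.616, "y": -0.586, "z": 0.061, "fingers": 0.085}, {"rx": 0, "ry": 0, "rz": 0.987, "x": -0.616, "y": -0.586, "z": 0.061, "fingers": 0.085}, {"rx": 0, "ry": 0, "rz": 0.987, "x": -0.616, "y": -0.586, "z": 0.061, "fingers": 0.085}, {"rx": 0, "ry": 0, "rz": 0.987, "x": -0.616, "y": -0.586, "z": 0.061, "fingers": 0.085}, {"rx": 0, "ry": 0, "rz": 0.987, "x": -0.616, "y": -0.586, "z": 0.061, "fingers": 0.085}, {"rx": 0, "ry": 0, "rz": 0.987, "x": -0.616, "y": -0.586, "z": 0.061, "fingers": 0.085}, {"rx": 0, "ry": 0, "rz": 0.987, "x": -0.616, "y": -0.586, "z": 0.061, "fingers": 0.085}, {"rx": 0, "ry": 0, "rz": 0.987, "x": -0.616, "y": -0.586, "z": 0.061, "fingers": 0.085}, {"rx": 0, "ry": 0, "rz": 0.987, "x": -0.616, "y": -0.586, "z": 0.061, "fingers": 0.085}, {"rx": 0, "ry": 0, "rz": 0.987, "x": -0.616, "y": -0.586, "z": 0.061, "fingers": 0.085}])

```text
t: 1.87
position: [0.544, -0.2619, 0.1712]
tool_rot: [-0.0, 0.642, 0.766, 0.0]
force: [1.0, 1.0, 0.5]
opening: 1.001
finger_force: 0.0
```

```bash
python3 go.py .551 -.278 .09 10.1
```

```text
t 1.8667 pos [ 0.544  -0.2619  0.1712] F [1.04 1.   0.53]
shift mm [-17.1   4.1  81.2] rot [-0.0003 -0.0004 -0.0007]
```

Request:
arm_command(moves=[{"rx": 0, "ry": 0, "rz": 0, "x": -0.014, "y": 0.003, "z": 0.03, "fingers": 0.085}, {"rx": 0, "ry": 0, "rz": 0, "x": -0.014, "y": 0.003, "z": 0.06, "fingers": 0.085}, {"rx": 0, "ry": 0, "rz": 0, "x": -0.014, "y": 0.003, "z": 0.08, "fingers": 0.085}, {"rx": 0, "ry": 0, "rz": 0, "x": -0.014, "y": 0.003, "z": 0.08, "fingers": 0.085}, {"rx": 0, "ry": 0, "rz": 0, "x": -0.014, "y": 0.003, "z": 0.08, "fingers": 0.085}])

```text
t: 2.28
position: [0.5483, -0.2725, 0.0905]
tool_rot: [-0.002, 0.642, 0.766, -0.0]
force: [1.3, 0.1, 0.3]
opening: 0.996
finger_force: 0.0
```

```bash
python3 go.py .551 -.278 .043 10.1; python3 - <<'E'
from h import *
a=cap('top','t2');b=cap('scene','s2')
R=lambda i,s:cv2.resize(i,None,fx=s,fy=s,interpolation=cv2.INTER_CUBIC)
cv2.imwrite('pics/c2.png',np.hstack([R(cv2.imread('pics/t2.png')[140:230,265:355],5)[:440],R(cv2.imread('pics/s2.png')[150:238,275:345],5)]) )
E
```

```text
t 2.2833 pos [ 0.5483 -0.2725  0.0905] F [1.26 0.14 0.3 ]
shift mm [-6.   1.8 47.5] rot [-0.0023 -0.0026 -0.0004]
```

View pics/c2.png

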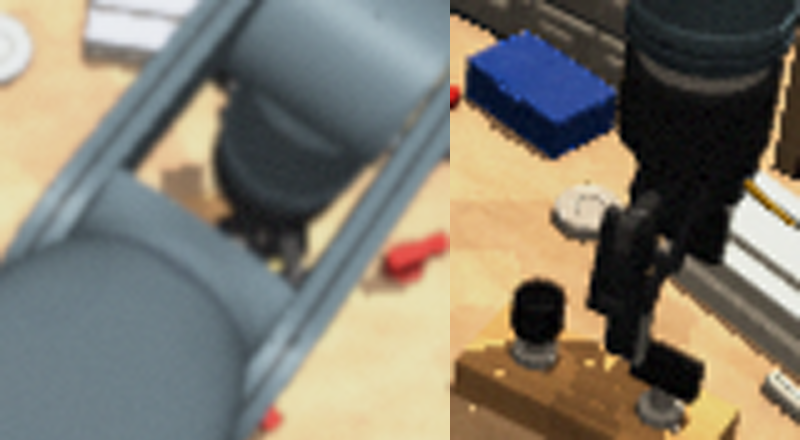

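The top view is hidden by the arm. In the oblique crop the near finger stands left of the bar, with its tip at about (625,357) and the bar spanning x 632–705. I'll check both against projected positions.

```bash
cat >> h.py <<'E'
def proj(c,P):
    q=rot(c).T@(np.array(P)-c['xyz']); return np.round([c['cx']-q[0]/q[2]*c['fx'],c['cy']+q[1]/q[2]*c['fy']],1)
E
python3 - <<'E'
from h import *
c=dict(np.load('pics/s2.npz'))
d=np.array([.175,-.985,0]);n=np.array([.985,.175,0]);o=np.array([.551,-.278,.06])
print('bar corners',[(proj(c,o+sx*.02*d+sy*.006*n+[0,0,sz*.013]).tolist()) for sx in(-1,1) for sy in(-1,1) for sz in (-1,1)])
t=np.array([.5483,-.2725,.0905])
for s in(-1,1): print('tip',s,[proj(c,t+s*.0427*n+w*.011*d+[0,0,.013]).tolist() for w in(-1,1)],[proj(c,t+s*.057*n+w*.011*d+[0,0,.013]).tolist() for w in(-1,1)])
V=c['color'].mean(2);
print(V[195:232,300:330].astype(int)//10)
P=pts(c); print(P[221:228:2,312:327:2,:].round(3))
E
```

```text
bar corners [[309.4, 224.9], [310.4, 218.0], [311.4, 222.3], [312.4, 215.5], [322.6, 230.8], [323.8, 223.9], [324.6, 228.2], [325.8, 221.3]]
tip -1 [[305.7, 218.5], [313.4, 221.9]] [[303.1, 221.8], [310.8, 225.2]]
tip 1 [[320.6, 200.4], [327.9, 203.4]] [[322.9, 197.6], [330.2, 200.5]]
[[14 14 14 ...  0  0  0]
 [ 7  7  7 ...  1  1  1]
 [ 7  6  6 ...  0  0  1]
 ...
 [ 8  8  8 ... 18 18 18]
 [ 7  8  8 ... 18 18 18]
 [ 7  7  8 ... 18 18 18]]
[[[ 0.502 -0.29   0.11 ]
  [ 0.545 -0.27   0.066]
  [ 0.543 -0.277  0.073]
  [ 0.548 -0.28   0.071]
  [ 0.552 -0.284  0.072]
  [ 0.554 -0.289  0.073]
  [ 0.623 -0.256  0.002]
  [ 0.631 -0.258 -0.001]]

 [[ 0.544 -0.265  0.056]
  [ 0.544 -0.271  0.06 ]
  [ 0.545 -0.277  0.064]
  [ 0.545 -0.283  0.068]
  [ 0.547 -0.288  0.07 ]
  [ 0.55  -0.292  0.071]
  [ 0.552 -0.297  0.073]
  [ 0.622 -0.264  0.   ]]

 [[ 0.544 -0.266  0.05 ]
  [ 0.544 -0.272  0.054]
  [ 0.544 -0.279  0.058]
  [ 0.545 -0.284  0.061]
  [ 0.545 -0.29   0.065]
  [ 0.547 -0.295  0.068]
  [ 0.553 -0.297  0.065]
  [ 0.615 -0.269  0.001]]

 [[ 0.56  -0.257  0.024]
  [ 0.564 -0.261  0.024]
  [ 0.543 -0.28   0.052]
  [ 0.546 -0.284  0.053]
  [ 0.544 -0.291  0.059]
  [ 0.547 -0.296  0.06 ]
  [ 0.551 -0.3    0.061]
  [ 0.608 -0.274  0.001]]]
```

Request:
arm_command(moves=[{"rx": 0, "ry": 0, "rz": 0, "x": -0.008, "y": 0.002, "z": 0.016, "fingers": 0.085}, {"rx": 0, "ry": 0, "rz": 0, "x": -0.008, "y": 0.002, "z": 0.032, "fingers": 0.085}, {"rx": 0, "ry": 0, "rz": 0, "x": -0.008, "y": 0.002, "z": 0.047, "fingers": 0.085}, {"rx": 0, "ry": 0, "rz": 0, "x": -0.008, "y": 0.002, "z": 0.047, "fingers": 0.06}, {"rx": 0, "ry": 0, "rz": 0, "x": -0.008, "y": 0.002, "z": 0.047, "fingers": 0.03}, {"rx": 0, "ry": 0, "rz": 0, "x": -0.008, "y": 0.002, "z": 0.047, "fingers": 0.03}, {"rx": 0, "ry": 0, "rz": 0, "x": -0.008, "y": 0.002, "z": 0.047, "fingers": 0.03}, {"rx": 0, "ry": 0, "rz": 0, "x": -0.008, "y": 0.002, "z": 0.047, "fingers": 0.03}])

```text
t: 3.05
position: [0.5534, -0.2811, 0.0463]
tool_rot: [0.001, 0.642, 0.767, 0.0]
force: [0.2, -0.0, 0.4]
opening: 0.351
finger_force: 0.0
```

```bash
python3 go.py .5515 -.280 .043 10.1; python3 -c "
from h import *;print(r.sense()['opening']*85.4)"
```

```text
t 3.05 pos [ 0.5534 -0.2811  0.0463] F [ 0.23 -0.05  0.45]
shift mm [ 1.4 -1.7  3.3] rot [ 0.0019  0.002  -0.0001]
29.942507343517605
```

Request:
arm_command(moves=[{"rx": 0, "ry": 0, "rz": 0, "x": 0.001, "y": -0.001, "z": 0.003, "fingers": 0.03}, {"rx": 0, "ry": 0, "rz": 0, "x": 0.001, "y": -0.001, "z": 0.003, "fingers": 0.02}, {"rx": 0, "ry": 0, "rz": 0, "x": 0.001, "y": -0.001, "z": 0.003, "fingers": 0.01}, {"rx": 0, "ry": 0, "rz": 0, "x": 0.001, "y": -0.001, "z": 0.003, "fingers": 0.0}, {"rx": 0, "ry": 0, "rz": 0, "x": 0.001, "y": -0.001, "z": 0.003, "fingers": 0.0}, {"rx": 0, "ry": 0, "rz": 0, "x": 0.001, "y": -0.001, "z": 0.003, "fingers": 0.0}, {"rx": 0, "ry": 0, "rz": 0, "x": 0.001, "y": -0.001, "z": 0.003, "fingers": 0.0}, {"rx": 0, "ry": 0, "rz": 0, "x": 0.001, "y": -0.001, "z": 0.003, "fingers": 0.0}])

```text
t: 3.72
position: [0.5513, -0.2797, 0.0417]
tool_rot: [-0.0, 0.642, 0.767, 0.0]
force: [-2.1, 1.4, 3.5]
opening: 0.134
finger_force: 59.2
```

```bash
python3 go.py .5515 -.280 .043 10.1;python3 -c "
from h import *;s=r.sense();print(s['opening']*85.4,s['finger_force'],s['moment'])"
```

```text
t 3.7167 pos [ 0.5513 -0.2797  0.0417] F [-2.15  1.36  3.5 ]
shift mm [-0.3  0.2 -1.3] rot [-0.0002 -0.0003 -0.0002]
11.436408182000502 59.24720361828804 [ 0.21708859  0.19233193 -0.00623063]
```

Request:
arm_command(moves=[{"rx": 0, "ry": 0, "rz": 0, "x": 0, "y": 0, "z": -0.02, "fingers": 0.0}, {"rx": 0, "ry": 0, "rz": 0, "x": 0, "y": 0, "z": -0.05, "fingers": 0.0}, {"rx": 0, "ry": 0, "rz": 0, "x": 0, "y": 0, "z": -0.085, "fingers": 0.0}, {"rx": 0, "ry": 0, "rz": 0, "x": 0, "y": 0, "z": -0.085, "fingers": 0.0}])

```text
t: 4.05
position: [0.5548, -0.2824, 0.1335]
tool_rot: [0.006, 0.642, 0.767, 0.0]
force: [1.7, -2.0, 0.4]
opening: 0.132
finger_force: 59.0
```

```bash
python3 go.py .5025 .030 .12 -.6;python3 -c "
from h import *;s=r.sense();print(s['opening']*85.4,s['finger_force'])"
```

```text
t 4.05 pos [ 0.5548 -0.2824  0.1335] F [ 1.74 -2.01  0.4 ]
shift mm [316.8   3.2  10.7] rot [0.0087 0.0079 0.1866]
11.292294404558545 58.99708807468414
```

Request:
arm_command(moves=[{"rx": 0, "ry": 0, "rz": 0.187, "x": 0.04, "y": 0.001, "z": 0, "fingers": 0.0}, {"rx": 0, "ry": 0, "rz": 0.187, "x": 0.08, "y": 0.002, "z": 0, "fingers": 0.0}, {"rx": 0, "ry": 0, "rz": 0.187, "x": 0.12, "y": 0.002, "z": 0, "fingers": 0.0}, {"rx": 0, "ry": 0, "rz": 0.187, "x": 0.16, "y": 0.003, "z": 0, "fingers": 0.0}, {"rx": 0, "ry": 0, "rz": 0.187, "x": 0.2, "y": 0.004, "z": 0, "fingers": 0.0}, {"rx": 0, "ry": 0, "rz": 0.187, "x": 0.24, "y": 0.005, "z": 0.01, "fingers": 0.0}, {"rx": 0, "ry": 0, "rz": 0.187, "x": 0.28, "y": 0.006, "z": 0.02, "fingers": 0.0}, {"rx": 0, "ry": 0, "rz": 0.187, "x": 0.314, "y": 0.006, "z": 0.034, "fingers": 0.0}, {"rx": 0, "ry": 0, "rz": 0.187, "x": 0.314, "y": 0.006, "z": 0.044, "fingers": 0.0}, {"rx": 0, "ry": 0, "rz": 0.187, "x": 0.314, "y": 0.006, "z": 0.044, "fingers": 0.0}, {"rx": 0, "ry": 0, "rz": 0.187, "x": 0.314, "y": 0.006, "z": 0.044, "fingers": 0.0}, {"rx": 0, "ry": 0, "rz": 0.187, "x": 0.314, "y": 0.006, "z": 0.044, "fingers": 0.0}, {"rx": 0, "ry": 0, "rz": 0.187, "x": 0.314, "y": 0.006, "z": 0.044, "fingers": 0.0}, {"rx": 0, "ry": 0, "rz": 0.187, "x": 0.314, "y": 0.006, "z": 0.044, "fingers": 0.0}])

```text
t: 5.22
position: [0.5032, 0.0291, 0.0833]
tool_rot: [0.001, 0.712, 0.703, 0.0]
force: [0.4, 0.1, -0.8]
opening: 0.135
finger_force: 58.8
```

```bash
python3 go.py .5025 .030 .08 -.6; python3 - <<'E'
from h import *
a=cap('top','t3');b=cap('scene','s3')
p=r.sense()['position'];print(p)
R=lambda i,s:cv2.resize(i,None,fx=s,fy=s,interpolation=cv2.INTER_CUBIC)
cv2.imwrite('pics/c3.png',np.hstack([R(cv2.imread('pics/t3.png')[175:230,140:220],5)[:275],R(cv2.imread('pics/s3.png')[160:215,185:255],5)]) )
print('collar rim',[proj(b,p+[dx,dy,.0183-.0305]).tolist() for dx,dy in((0,0),(-.013,0),(.013,0),(0,.013),(0,-.013))],'foot',[proj(b,p+[dx,dy,.0183-.048]).tolist() for dx,dy in((0,0),(-.00475,.012),(-.00475,-.012),(.00475,-.012))])
print('foot corners high',[proj(b,p+[dx,dy,.0183-.042]).tolist() for dx,dy in((-.00475,.012),(-.00475,-.012))])
E
```

```text
t 5.2167 pos [0.5032 0.0291 0.0833] F [ 0.36  0.1  -0.83]
shift mm [ 0.9 -0.7  3.3] rot [ 0.0015  0.0003 -0.0025]
[0.5028531  0.02940046 0.08312116]
collar rim [[226.6, 178.7], [223.4, 180.6], [229.7, 176.8], [223.7, 176.8], [229.6, 180.5]] foot [[226.8, 183.2], [223.0, 182.1], [228.4, 185.6], [230.7, 184.2]]
foot corners high [[223.0, 180.6], [228.3, 184.1]]
```

View pics/c3.png

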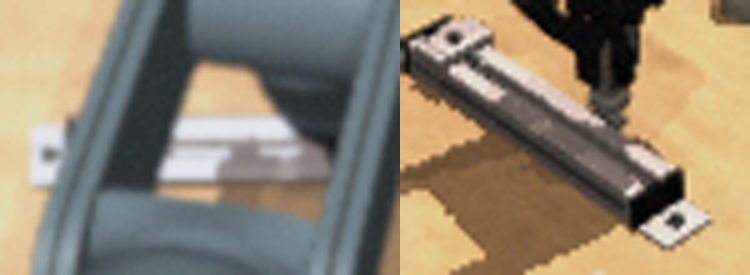

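The top view is mostly blocked by the arm. In the oblique view the collar is at about px (226.6,181), over the slot near the free end, as predicted. I'll lower to just above the lips and then feel for the slot.

Request:
arm_command(moves=[{"rx": 0, "ry": 0, "rz": -0.001, "x": 0.001, "y": -0.001, "z": 0.012, "fingers": 0.0}, {"rx": 0, "ry": 0, "rz": -0.001, "x": 0.001, "y": -0.001, "z": 0.024, "fingers": 0.0}, {"rx": 0, "ry": 0, "rz": -0.001, "x": 0.001, "y": -0.001, "z": 0.024, "fingers": 0.0}, {"rx": 0, "ry": 0, "rz": -0.001, "x": 0.001, "y": -0.001, "z": 0.024, "fingers": 0.0}, {"rx": 0, "ry": 0, "rz": -0.001, "x": 0.001, "y": -0.001, "z": 0.024, "fingers": 0.0}, {"rx": 0, "ry": 0, "rz": -0.001, "x": 0.001, "y": -0.001, "z": 0.024, "fingers": 0.0}])

```text
t: 5.82
position: [0.5019, 0.0312, 0.0594]
tool_rot: [0.001, 0.711, 0.703, 0.0]
force: [0.0, -1.2, -0.6]
opening: 0.129
finger_force: 58.9
```

```bash
python3 go.py .5025 .030 .0557 -.6;  python3 - <<'E'
from h import *
b=cap('scene','s4');p=r.sense()['position'];print(p)
R=lambda i,s:cv2.resize(i,None,fx=s,fy=s,interpolation=cv2.INTER_CUBIC)
cv2.imwrite('pics/c4.png',R(cv2.imread('pics/s4.png')[160:210,200:250],12))
for k in (-.006,.006): print(k,[proj(b,[.5028+k,y,.026]).tolist() for y in (0,.03,.06)])
print('foot',[proj(b,p+[dx,dy,.0183-.048]).tolist() for dx,dy in((0,0),(-.00475,.012),(-.00475,-.012),(.00475,-.012))], 'collar low',[proj(b,p+[dx,dy,.0183-.034]).tolist() for dx,dy in((0,0),(-.013,0),(.0,-.013),(-.0092,-.0092))])
E
```

```text
t 5.8167 pos [0.5019 0.0312 0.0594] F [ 0.02 -1.17 -0.58]
shift mm [-1.2  0.6  3.7] rot [0.0014 0.0002 0.0002]
[0.50192735 0.03122004 0.05942661]
-0.006 [[232.3, 195.2], [225.6, 190.9], [219.1, 186.6]]
0.006 [[235.1, 193.4], [228.5, 189.1], [222.0, 184.9]]
foot [[226.5, 189.0], [222.8, 188.0], [228.1, 191.4], [230.3, 190.0]] collar low [[226.3, 185.5], [223.2, 187.4], [229.2, 187.4], [226.2, 188.2]]
```

View pics/c4.png

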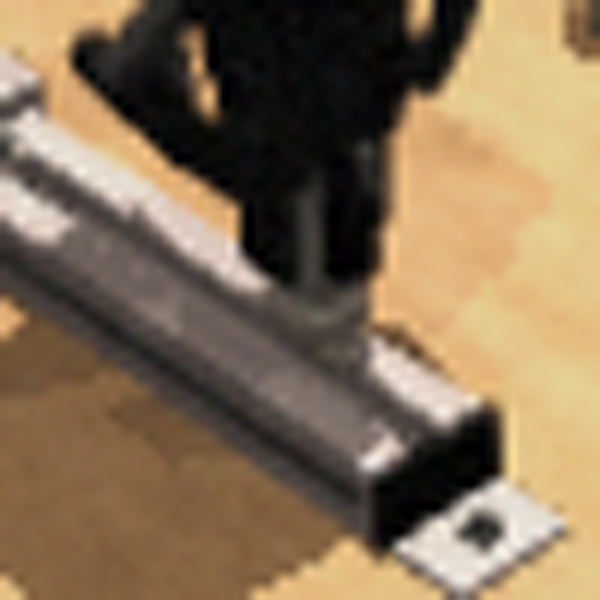

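The collar is centred at about px (226.5,185.7) and the foot is just above the slot line, in agreement with the prediction. I'll lower gently.

Request:
arm_command(moves=[{"rx": 0, "ry": 0, "rz": 0, "x": -0.001, "y": 0, "z": 0.001, "fingers": 0.0}, {"rx": 0, "ry": 0, "rz": 0, "x": -0.001, "y": 0, "z": 0.002, "fingers": 0.0}, {"rx": 0, "ry": 0, "rz": 0, "x": -0.001, "y": 0, "z": 0.003, "fingers": 0.0}, {"rx": 0, "ry": 0, "rz": 0, "x": -0.001, "y": 0, "z": 0.004, "fingers": 0.0}, {"rx": 0, "ry": 0, "rz": 0, "x": -0.001, "y": 0, "z": 0.005, "fingers": 0.0}, {"rx": 0, "ry": 0, "rz": 0, "x": -0.001, "y": 0, "z": 0.005, "fingers": 0.0}, {"rx": 0, "ry": 0, "rz": 0, "x": -0.001, "y": 0, "z": 0.005, "fingers": 0.0}])

```text
t: 6.45
position: [0.5012, 0.0304, 0.0535]
tool_rot: [-0.0, 0.711, 0.704, -0.0]
force: [-0.4, -0.0, -1.0]
opening: 0.126
finger_force: 58.9
```

Request:
arm_command(moves=[{"rx": 0, "ry": 0, "rz": 0, "x": 0, "y": 0, "z": 0.001, "fingers": 0.0}, {"rx": 0, "ry": 0, "rz": 0, "x": 0, "y": 0, "z": 0.002, "fingers": 0.0}, {"rx": 0, "ry": 0, "rz": 0, "x": 0, "y": 0, "z": 0.003, "fingers": 0.0}, {"rx": 0, "ry": 0, "rz": 0, "x": 0, "y": 0, "z": 0.003, "fingers": 0.0}, {"rx": 0, "ry": 0, "rz": 0, "x": 0, "y": 0, "z": 0.003, "fingers": 0.0}])

```text
t: 6.87
position: [0.5012, 0.0304, 0.0506]
tool_rot: [-0.0, 0.711, 0.704, -0.0]
force: [0.1, -0.5, -1.3]
opening: 0.129
finger_force: 58.9
```

Request:
arm_command(moves=[{"rx": 0, "ry": 0, "rz": 0, "x": 0, "y": 0, "z": 0.001, "fingers": 0.0}, {"rx": 0, "ry": 0, "rz": 0, "x": 0, "y": 0, "z": 0.002, "fingers": 0.0}, {"rx": 0, "ry": 0, "rz": 0, "x": 0, "y": 0, "z": 0.003, "fingers": 0.0}, {"rx": 0, "ry": 0, "rz": 0, "x": 0, "y": 0, "z": 0.004, "fingers": 0.0}, {"rx": 0, "ry": 0, "rz": 0, "x": 0, "y": 0, "z": 0.005, "fingers": 0.0}, {"rx": 0, "ry": 0, "rz": 0, "x": 0, "y": 0, "z": 0.006, "fingers": 0.0}, {"rx": 0, "ry": 0, "rz": 0, "x": 0, "y": 0, "z": 0.007, "fingers": 0.0}, {"rx": 0, "ry": 0, "rz": 0, "x": 0, "y": 0, "z": 0.007, "fingers": 0.0}, {"rx": 0, "ry": 0, "rz": 0, "x": 0, "y": 0, "z": 0.007, "fingers": 0.0}])

```text
t: 7.62
position: [0.5013, 0.0304, 0.0436]
tool_rot: [-0.0, 0.711, 0.704, -0.0]
force: [-0.5, -0.1, -1.4]
opening: 0.132
finger_force: 58.9
```

Request:
arm_command(moves=[{"rx": 0, "ry": 0, "rz": 0, "x": 0, "y": 0, "z": 0.0005, "fingers": 0.0}, {"rx": 0, "ry": 0, "rz": 0, "x": 0, "y": 0, "z": 0.001, "fingers": 0.0}, {"rx": 0, "ry": 0, "rz": 0, "x": 0, "y": 0, "z": 0.0015, "fingers": 0.0}, {"rx": 0, "ry": 0, "rz": 0, "x": 0, "y": 0, "z": 0.0015, "fingers": 0.0}, {"rx": 0, "ry": 0, "rz": 0, "x": 0, "y": 0, "z": 0.0015, "fingers": 0.0}])

```text
t: 8.03
position: [0.5013, 0.0304, 0.0422]
tool_rot: [-0.0, 0.711, 0.704, -0.0]
force: [-0.3, 0.5, -1.0]
opening: 0.129
finger_force: 58.9
```

Request:
arm_command(moves=[{"rx": 0, "ry": 0, "rz": 0, "x": 0, "y": 0, "z": 0, "fingers": 0.0135}, {"rx": 0, "ry": 0, "rz": 0, "x": 0, "y": 0, "z": 0, "fingers": 0.0135}, {"rx": 0, "ry": 0, "rz": 0, "x": 0, "y": 0, "z": 0, "fingers": 0.0135}, {"rx": 0, "ry": 0, "rz": 0, "x": 0, "y": 0, "z": 0, "fingers": 0.0135}])

```text
t: 8.37
position: [0.5015, 0.0304, 0.0423]
tool_rot: [0.0, 0.711, 0.704, 0.0]
force: [0.3, 0.2, 0.6]
opening: 0.155
finger_force: 0.0
```

```bash
python3 -c "
from h import *;s=r.sense();print(s['opening']*85.4,s['finger_force'],s['joint_positions'],s['position'])"
```

```text
13.20274929767303 0.0 [-1.61922358e-01  3.88151563e-01  1.88061885e+00 -8.26832864e-06
  8.72466664e-01 -1.51888628e-01] [0.50145036 0.03035312 0.04231234]
```

Request:
arm_command(moves=[{"rx": 0, "ry": 0, "rz": 0.1, "x": 0, "y": 0, "z": 0, "fingers": 0.0135}, {"rx": 0, "ry": 0, "rz": 0.2, "x": 0, "y": 0, "z": 0, "fingers": 0.0135}, {"rx": 0, "ry": 0, "rz": 0.3, "x": 0, "y": 0, "z": 0, "fingers": 0.0135}, {"rx": 0, "ry": 0, "rz": 0.4, "x": 0, "y": 0, "z": 0, "fingers": 0.0135}, {"rx": 0, "ry": 0, "rz": 0.5, "x": 0, "y": 0, "z": 0, "fingers": 0.0135}])

```text
t: 8.78
position: [0.5014, 0.0304, 0.0423]
tool_rot: [0.0, 0.864, 0.504, 0.0]
force: [0.1, 0.0, 0.3]
opening: 0.157
finger_force: 0.3
```

Request:
arm_command(moves=[{"rx": 0, "ry": 0, "rz": 0.1, "x": 0, "y": 0, "z": 0, "fingers": 0.0135}, {"rx": 0, "ry": 0, "rz": 0.2, "x": 0, "y": 0, "z": 0, "fingers": 0.0135}, {"rx": 0, "ry": 0, "rz": 0.3, "x": 0, "y": 0, "z": 0, "fingers": 0.0135}, {"rx": 0, "ry": 0, "rz": 0.4, "x": 0, "y": 0, "z": 0, "fingers": 0.0135}, {"rx": 0, "ry": 0, "rz": 0.5, "x": 0, "y": 0, "z": 0, "fingers": 0.0135}, {"rx": 0, "ry": 0, "rz": 0.6, "x": 0, "y": 0, "z": 0, "fingers": 0.0135}])

```text
t: 9.28
position: [0.5014, 0.0304, 0.0423]
tool_rot: [0.0, 0.974, 0.226, 0.0]
force: [-0.4, -0.4, 0.1]
opening: 0.159
finger_force: 0.3
```

Request:
arm_command(moves=[{"rx": 0, "ry": 0, "rz": 0.1, "x": 0, "y": 0, "z": 0, "fingers": 0.0135}, {"rx": 0, "ry": 0, "rz": 0.2, "x": 0, "y": 0, "z": 0, "fingers": 0.0135}, {"rx": 0, "ry": 0, "rz": 0.3, "x": 0, "y": 0, "z": 0, "fingers": 0.0135}, {"rx": 0, "ry": 0, "rz": 0.4, "x": 0, "y": 0, "z": 0, "fingers": 0.0135}, {"rx": 0, "ry": 0, "rz": 0.471, "x": 0, "y": 0, "z": 0, "fingers": 0.0135}, {"rx": 0, "ry": 0, "rz": 0.471, "x": 0, "y": 0, "z": 0, "fingers": 0.0135}, {"rx": 0, "ry": 0, "rz": 0.471, "x": 0, "y": 0, "z": 0, "fingers": 0.0135}])

```text
t: 9.87
position: [0.5013, 0.0304, 0.0423]
tool_rot: [0.0, 1.0, -0.004, 0.0]
force: [0.1, -0.3, -0.5]
opening: 0.155
finger_force: 0.0
```

Request:
arm_command(moves=[{"rx": 0, "ry": 0, "rz": 0, "x": 0, "y": 0, "z": 0, "fingers": 0.01}, {"rx": 0, "ry": 0, "rz": 0, "x": 0, "y": 0, "z": 0, "fingers": 0.0}, {"rx": 0, "ry": 0, "rz": 0, "x": 0, "y": 0, "z": 0, "fingers": 0.0}, {"rx": 0, "ry": 0, "rz": 0, "x": 0, "y": 0, "z": 0, "fingers": 0.0}, {"rx": 0, "ry": 0, "rz": 0, "x": 0, "y": -0.002, "z": 0, "fingers": 0.0}, {"rx": 0, "ry": 0, "rz": 0, "x": 0, "y": -0.005, "z": 0, "fingers": 0.0}, {"rx": 0, "ry": 0, "rz": 0, "x": 0, "y": -0.01, "z": 0, "fingers": 0.0}, {"rx": 0, "ry": 0, "rz": 0, "x": 0, "y": -0.01, "z": 0, "fingers": 0.0}])

```text
t: 10.53
position: [0.5017, 0.0411, 0.0424]
tool_rot: [-0.0, 1.0, -0.005, 0.0]
force: [-0.1, -0.2, 3.7]
opening: 0.132
finger_force: 58.5
```

```bash
python3 go.py .5025 .105 .0423 -90.6;  python3 - <<'E'
from h import *
s=r.sense();print(s['opening']*85.4,s['finger_force'],s['moment'])
b=cap('scene','s5')
cv2.imwrite('pics/c5.png',cv2.resize(cv2.imread('pics/s5.png')[155:210,185:250],None,fx=9,fy=9,interpolation=cv2.INTER_CUBIC))
E
```

```text
t 10.5333 pos [0.5017 0.0411 0.0424] F [-0.07 -0.16  3.69]
shift mm [  0.1 -63.9   0.1] rot [-0.0002 -0.0008  0.0006]
11.285407250033295 58.45917820930481 [-0.02408591 -0.04594783  0.00056301]
```

View pics/c5.png

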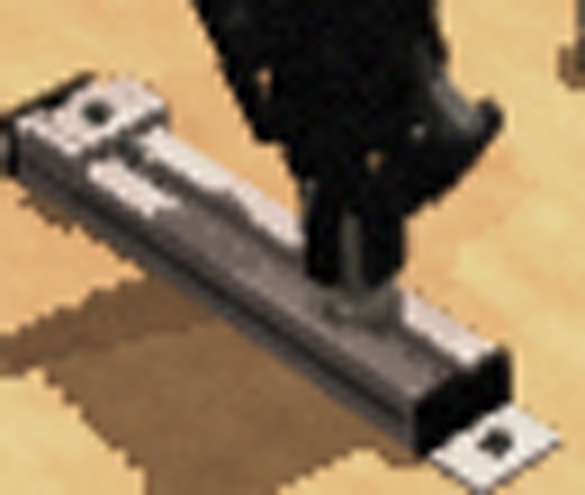

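The picture shows the bolt upright, collar on the rail at about crop (360,300), handle across. The screw's dark nub is near crop (130,145). Forces are small, so I'll slide.

Request:
arm_command(moves=[{"rx": 0, "ry": 0, "rz": 0, "x": 0, "y": -0.006, "z": 0, "fingers": 0.0}, {"rx": 0, "ry": 0, "rz": 0, "x": 0, "y": -0.014, "z": 0, "fingers": 0.0}, {"rx": 0, "ry": 0, "rz": 0, "x": 0, "y": -0.022, "z": 0, "fingers": 0.0}, {"rx": 0, "ry": 0, "rz": 0, "x": 0, "y": -0.03, "z": 0, "fingers": 0.0}, {"rx": 0, "ry": 0, "rz": 0, "x": 0, "y": -0.037, "z": 0, "fingers": 0.0}, {"rx": 0, "ry": 0, "rz": 0, "x": 0, "y": -0.044, "z": 0, "fingers": 0.0}, {"rx": 0, "ry": 0, "rz": 0, "x": 0, "y": -0.051, "z": 0, "fingers": 0.0}, {"rx": 0, "ry": 0, "rz": 0, "x": 0, "y": -0.057, "z": 0, "fingers": 0.0}, {"rx": 0, "ry": 0, "rz": 0, "x": 0, "y": -0.062, "z": 0, "fingers": 0.0}, {"rx": 0, "ry": 0, "rz": 0, "x": 0, "y": -0.062, "z": 0, "fingers": 0.0}, {"rx": 0, "ry": 0, "rz": 0, "x": 0, "y": -0.062, "z": 0, "fingers": 0.0}])

```text
t: 11.5
position: [0.502, 0.104, 0.0424]
tool_rot: [-0.001, 1.0, -0.005, 0.0]
force: [-0.1, 0.5, 5.7]
opening: 0.134
finger_force: 58.7
```

Request:
arm_command(moves=[{"rx": 0, "ry": 0, "rz": 0, "x": 0, "y": -0.001, "z": 0, "fingers": 0.0}, {"rx": 0, "ry": 0, "rz": 0, "x": 0, "y": -0.002, "z": 0, "fingers": 0.0}, {"rx": 0, "ry": 0, "rz": 0, "x": 0, "y": -0.002, "z": 0, "fingers": 0.0}])

```text
t: 11.75
position: [0.502, 0.1051, 0.0424]
tool_rot: [0.0, 1.0, -0.005, 0.0]
force: [-0.3, -2.4, 5.5]
opening: 0.131
finger_force: 58.8
```

Request:
arm_command(moves=[{"rx": 0, "ry": 0, "rz": 0, "x": 0, "y": -0.002, "z": 0, "fingers": 0.0}, {"rx": 0, "ry": 0, "rz": 0, "x": 0, "y": -0.004, "z": 0, "fingers": 0.0}, {"rx": 0, "ry": 0, "rz": 0, "x": 0, "y": -0.006, "z": 0, "fingers": 0.0}, {"rx": 0, "ry": 0, "rz": 0, "x": 0, "y": -0.008, "z": 0, "fingers": 0.0}, {"rx": 0, "ry": 0, "rz": 0, "x": 0, "y": -0.01, "z": 0, "fingers": 0.0}, {"rx": 0, "ry": 0, "rz": 0, "x": 0, "y": -0.01, "z": 0, "fingers": 0.0}, {"rx": 0, "ry": 0, "rz": 0, "x": 0, "y": -0.01, "z": 0, "fingers": 0.0}])

```text
t: 12.33
position: [0.5021, 0.1152, 0.0424]
tool_rot: [-0.0, 1.0, -0.005, 0.0]
force: [1.3, -2.2, 5.6]
opening: 0.13
finger_force: 58.8
```

Request:
arm_command(moves=[{"rx": 0, "ry": 0, "rz": 0, "x": 0, "y": -0.001, "z": 0, "fingers": 0.0}, {"rx": 0, "ry": 0, "rz": 0, "x": 0, "y": -0.002, "z": 0, "fingers": 0.0}, {"rx": 0, "ry": 0, "rz": 0, "x": 0, "y": -0.002, "z": 0, "fingers": 0.0}])

```text
t: 12.58
position: [0.5021, 0.117, 0.0423]
tool_rot: [0.0, 1.0, -0.005, 0.0]
force: [0.7, -4.1, 6.1]
opening: 0.129
finger_force: 58.8
```

Request:
arm_command(moves=[{"rx": 0, "ry": 0, "rz": 0, "x": 0, "y": -0.0005, "z": 0, "fingers": 0.0}, {"rx": 0, "ry": 0, "rz": 0, "x": 0, "y": -0.001, "z": 0, "fingers": 0.0}, {"rx": 0, "ry": 0, "rz": 0, "x": 0, "y": -0.001, "z": 0, "fingers": 0.0}, {"rx": 0, "ry": 0, "rz": 0, "x": 0, "y": -0.001, "z": 0, "fingers": 0.0}])

```text
t: 12.92
position: [0.5021, 0.1179, 0.0424]
tool_rot: [0.0, 1.0, -0.005, 0.0]
force: [-0.6, -3.5, 5.4]
opening: 0.13
finger_force: 58.8
```

```bash
python3 - <<'E'
from h import *
for i in range(4):
    b=r.capture('scene');s=r.sense();print(s['position'].round(4),s['force'].round(2),s['moment'].round(3))
E
```

```text
[0.5021 0.1179 0.0424] [ 0.22 -4.3   4.86] [-0.713  0.004 -0.047]
[0.5021 0.1179 0.0424] [ 0.22 -3.23  5.29] [-0.697  0.029 -0.015]
[0.5021 0.1179 0.0424] [ 0.25 -4.23  5.73] [-0.748 -0.034  0.027]
[0.5021 0.1179 0.0424] [ 0.26 -4.29  5.94] [-0.686  0.005  0.051]
```

Request:
arm_command(moves=[{"rx": 0, "ry": 0, "rz": 0, "x": 0, "y": 0, "z": -0.0005, "fingers": 0.0}, {"rx": 0, "ry": 0, "rz": 0, "x": 0, "y": -0.001, "z": -0.0005, "fingers": 0.0}, {"rx": 0, "ry": 0, "rz": 0, "x": 0, "y": -0.002, "z": -0.0005, "fingers": 0.0}, {"rx": 0, "ry": 0, "rz": 0, "x": 0, "y": -0.002, "z": -0.0005, "fingers": 0.0}, {"rx": 0, "ry": 0, "rz": 0, "x": 0, "y": -0.002, "z": -0.0005, "fingers": 0.0}])

```text
t: 13.53
position: [0.5017, 0.12, 0.0424]
tool_rot: [-0.0, 1.0, -0.005, -0.0]
force: [-1.8, 0.6, 0.8]
opening: 0.131
finger_force: 58.4
```

Friction is gone, so the lateral force is a clean reading now. Continuing.

Request:
arm_command(moves=[{"rx": 0, "ry": 0, "rz": 0, "x": 0, "y": -0.001, "z": 0, "fingers": 0.0}, {"rx": 0, "ry": 0, "rz": 0, "x": 0, "y": -0.002, "z": 0, "fingers": 0.0}, {"rx": 0, "ry": 0, "rz": 0, "x": 0, "y": -0.002, "z": 0, "fingers": 0.0}, {"rx": 0, "ry": 0, "rz": 0, "x": 0, "y": -0.002, "z": 0, "fingers": 0.0}])

```text
t: 13.87
position: [0.502, 0.1216, 0.0424]
tool_rot: [-0.0, 1.0, -0.005, -0.0]
force: [0.3, -0.2, -1.7]
opening: 0.128
finger_force: 58.2
```

Request:
arm_command(moves=[{"rx": 0, "ry": 0, "rz": 0, "x": 0, "y": -0.001, "z": 0, "fingers": 0.0}, {"rx": 0, "ry": 0, "rz": 0, "x": 0, "y": -0.002, "z": 0, "fingers": 0.0}, {"rx": 0, "ry": 0, "rz": 0, "x": 0, "y": -0.0025, "z": 0, "fingers": 0.0}, {"rx": 0, "ry": 0, "rz": 0, "x": 0, "y": -0.0025, "z": 0, "fingers": 0.0}, {"rx": 0, "ry": 0, "rz": 0, "x": 0, "y": -0.0025, "z": 0, "fingers": 0.0}])

```text
t: 14.28
position: [0.5022, 0.1239, 0.0426]
tool_rot: [0.0, 1.0, -0.005, -0.0]
force: [0.1, -0.4, -1.0]
opening: 0.132
finger_force: 58.2
```

Request:
arm_command(moves=[{"rx": 0, "ry": 0, "rz": 0, "x": 0, "y": -0.001, "z": 0, "fingers": 0.0}, {"rx": 0, "ry": 0, "rz": 0, "x": 0, "y": -0.002, "z": 0, "fingers": 0.0}, {"rx": 0, "ry": 0, "rz": 0, "x": 0, "y": -0.0025, "z": 0, "fingers": 0.0}, {"rx": 0, "ry": 0, "rz": 0, "x": 0, "y": -0.0025, "z": 0, "fingers": 0.0}, {"rx": 0, "ry": 0, "rz": 0, "x": 0, "y": -0.0025, "z": 0, "fingers": 0.0}])

```text
t: 14.7
position: [0.5022, 0.1264, 0.0427]
tool_rot: [0.0, 1.0, -0.005, -0.0]
force: [0.6, 0.2, -2.0]
opening: 0.13
finger_force: 58.2
```

Request:
arm_command(moves=[{"rx": 0, "ry": 0, "rz": 0, "x": 0, "y": -0.001, "z": 0, "fingers": 0.0}, {"rx": 0, "ry": 0, "rz": 0, "x": 0, "y": -0.002, "z": 0, "fingers": 0.0}, {"rx": 0, "ry": 0, "rz": 0, "x": 0, "y": -0.0025, "z": 0, "fingers": 0.0}, {"rx": 0, "ry": 0, "rz": 0, "x": 0, "y": -0.0025, "z": 0, "fingers": 0.0}, {"rx": 0, "ry": 0, "rz": 0, "x": 0, "y": -0.0025, "z": 0, "fingers": 0.0}])

```text
t: 15.12
position: [0.5023, 0.1289, 0.0427]
tool_rot: [0.0, 1.0, -0.005, 0.0]
force: [0.0, 0.3, -1.4]
opening: 0.13
finger_force: 58.2
```

Request:
arm_command(moves=[{"rx": 0, "ry": 0, "rz": 0, "x": 0, "y": -0.001, "z": 0, "fingers": 0.0}, {"rx": 0, "ry": 0, "rz": 0, "x": 0, "y": -0.002, "z": 0, "fingers": 0.0}, {"rx": 0, "ry": 0, "rz": 0, "x": 0, "y": -0.0025, "z": 0, "fingers": 0.0}, {"rx": 0, "ry": 0, "rz": 0, "x": 0, "y": -0.0025, "z": 0, "fingers": 0.0}, {"rx": 0, "ry": 0, "rz": 0, "x": 0, "y": -0.0025, "z": 0, "fingers": 0.0}])

```text
t: 15.53
position: [0.5023, 0.1314, 0.0427]
tool_rot: [0.0, 1.0, -0.005, -0.0]
force: [0.8, 0.2, -2.3]
opening: 0.127
finger_force: 58.2
```

Request:
arm_command(moves=[{"rx": 0, "ry": 0, "rz": 0, "x": 0, "y": -0.001, "z": 0, "fingers": 0.0}, {"rx": 0, "ry": 0, "rz": 0, "x": 0, "y": -0.002, "z": 0, "fingers": 0.0}, {"rx": 0, "ry": 0, "rz": 0, "x": 0, "y": -0.002, "z": 0, "fingers": 0.0}, {"rx": 0, "ry": 0, "rz": 0, "x": 0, "y": -0.002, "z": 0, "fingers": 0.0}])

```text
t: 15.87
position: [0.5023, 0.1335, 0.0427]
tool_rot: [0.0, 1.0, -0.005, -0.0]
force: [-0.4, -0.1, -1.7]
opening: 0.129
finger_force: 58.2
```

Request:
arm_command(moves=[{"rx": 0, "ry": 0, "rz": 0, "x": 0, "y": -0.001, "z": 0, "fingers": 0.0}, {"rx": 0, "ry": 0, "rz": 0, "x": 0, "y": -0.002, "z": 0, "fingers": 0.0}, {"rx": 0, "ry": 0, "rz": 0, "x": 0, "y": -0.002, "z": 0, "fingers": 0.0}, {"rx": 0, "ry": 0, "rz": 0, "x": 0, "y": -0.002, "z": 0, "fingers": 0.0}])

```text
t: 16.2
position: [0.5023, 0.1355, 0.0427]
tool_rot: [0.0, 1.0, -0.005, -0.0]
force: [0.2, -0.3, -1.3]
opening: 0.131
finger_force: 58.2
```

Request:
arm_command(moves=[{"rx": 0, "ry": 0, "rz": 0, "x": 0, "y": -0.001, "z": 0, "fingers": 0.0}, {"rx": 0, "ry": 0, "rz": 0, "x": 0, "y": -0.002, "z": 0, "fingers": 0.0}, {"rx": 0, "ry": 0, "rz": 0, "x": 0, "y": -0.002, "z": 0, "fingers": 0.0}, {"rx": 0, "ry": 0, "rz": 0, "x": 0, "y": -0.002, "z": 0, "fingers": 0.0}])

```text
t: 16.53
position: [0.5024, 0.1373, 0.0427]
tool_rot: [0.0, 1.0, -0.005, -0.0]
force: [0.9, -1.0, -1.6]
opening: 0.131
finger_force: 58.1
```

Request:
arm_command(moves=[{"rx": 0, "ry": 0, "rz": 0, "x": 0, "y": -0.0005, "z": 0, "fingers": 0.0}, {"rx": 0, "ry": 0, "rz": 0, "x": 0, "y": -0.001, "z": 0, "fingers": 0.0}, {"rx": 0, "ry": 0, "rz": 0, "x": 0, "y": -0.001, "z": 0, "fingers": 0.0}, {"rx": 0, "ry": 0, "rz": 0, "x": 0, "y": -0.001, "z": 0, "fingers": 0.0}])

```text
t: 16.87
position: [0.5024, 0.1381, 0.0427]
tool_rot: [0.0, 1.0, -0.005, -0.0]
force: [-1.2, -3.7, -0.9]
opening: 0.129
finger_force: 58.1
```

Request:
arm_command(moves=[{"rx": 0, "ry": 0, "rz": 0, "x": 0, "y": -0.0005, "z": 0, "fingers": 0.0}, {"rx": 0, "ry": 0, "rz": 0, "x": 0, "y": -0.001, "z": 0, "fingers": 0.0}, {"rx": 0, "ry": 0, "rz": 0, "x": 0, "y": -0.001, "z": 0, "fingers": 0.0}, {"rx": 0, "ry": 0, "rz": 0, "x": 0, "y": -0.001, "z": 0, "fingers": 0.0}, {"rx": 0, "ry": 0, "rz": 0, "x": 0, "y": -0.001, "z": 0, "fingers": 0.0}, {"rx": 0, "ry": 0, "rz": 0, "x": 0, "y": -0.001, "z": 0, "fingers": 0.0}])

```text
t: 17.37
position: [0.5024, 0.1389, 0.0427]
tool_rot: [0.0, 1.0, -0.005, -0.0]
force: [0.4, -4.7, -0.1]
opening: 0.126
finger_force: 58.2
```

```bash
python3 - <<'E'
from h import *
for i in range(4):
    b=r.capture('scene');s=r.sense();print(s['position'].round(4),s['force'].round(2),s['moment'].round(3))
E
```

```text
[0.5024 0.1389 0.0427] [-0.49 -5.53 -1.14] [-0.988  0.068 -0.082]
[0.5024 0.1389 0.0427] [-0.27 -5.95 -1.4 ] [-0.952  0.036  0.034]
[0.5023 0.1389 0.0427] [ 0.13 -6.61 -1.07] [-1.003  0.065  0.014]
[0.5024 0.1389 0.0427] [-0.78 -5.17 -0.75] [-1.016e+00 -1.000e-03  1.500e-02]
```

Request:
arm_command(moves=[{"rx": 0, "ry": 0, "rz": 0, "x": 0, "y": 0, "z": 0, "fingers": 0.015}, {"rx": 0, "ry": 0, "rz": 0, "x": 0, "y": 0, "z": 0, "fingers": 0.02}, {"rx": 0, "ry": 0, "rz": 0, "x": 0, "y": 0, "z": 0, "fingers": 0.03}, {"rx": 0, "ry": 0, "rz": 0, "x": 0, "y": 0, "z": 0, "fingers": 0.035}, {"rx": 0, "ry": 0, "rz": 0, "x": 0, "y": 0, "z": 0, "fingers": 0.035}, {"rx": 0, "ry": 0, "rz": 0, "x": 0, "y": 0, "z": 0, "fingers": 0.035}])

```text
t: 18.07
position: [0.5024, 0.1396, 0.0427]
tool_rot: [-0.0, 1.0, -0.005, 0.0]
force: [0.1, 0.4, -0.6]
opening: 0.413
finger_force: 0.0
```

Request:
arm_command(moves=[{"rx": 0, "ry": 0, "rz": 0, "x": 0, "y": 0, "z": -0.01, "fingers": 0.035}, {"rx": 0, "ry": 0, "rz": 0, "x": 0, "y": 0, "z": -0.03, "fingers": 0.035}, {"rx": 0, "ry": 0, "rz": 0, "x": 0, "y": 0, "z": -0.06, "fingers": 0.035}, {"rx": 0, "ry": 0, "rz": 0, "x": 0, "y": 0, "z": -0.1, "fingers": 0.035}, {"rx": 0, "ry": 0, "rz": 0, "x": 0, "y": 0, "z": -0.14, "fingers": 0.035}, {"rx": 0, "ry": 0, "rz": 0, "x": 0, "y": 0, "z": -0.14, "fingers": 0.035}, {"rx": 0, "ry": 0, "rz": 0, "x": 0, "y": 0, "z": -0.14, "fingers": 0.035}, {"rx": 0, "ry": 0, "rz": 0, "x": 0, "y": 0, "z": -0.14, "fingers": 0.035}])

```text
t: 18.73
position: [0.5022, 0.1394, 0.1831]
tool_rot: [-0.0, 1.0, -0.005, 0.0]
force: [-0.6, 0.5, -1.2]
opening: 0.407
finger_force: 0.0
```

```bash
python3 - <<'E'
from h import *
b=cap('scene','s6');s=r.sense();print(s['t'],s['position'].round(4),s['force'].round(2))
cv2.imwrite('pics/c6.png',cv2.resize(cv2.imread('pics/s6.png')[145:205,180:250],None,fx=9,fy=9,interpolation=cv2.INTER_CUBIC))
E
```

```text
18.7833 [0.5016 0.1394 0.1821] [-0.12  0.15 -0.87]
```

View pics/c6.png

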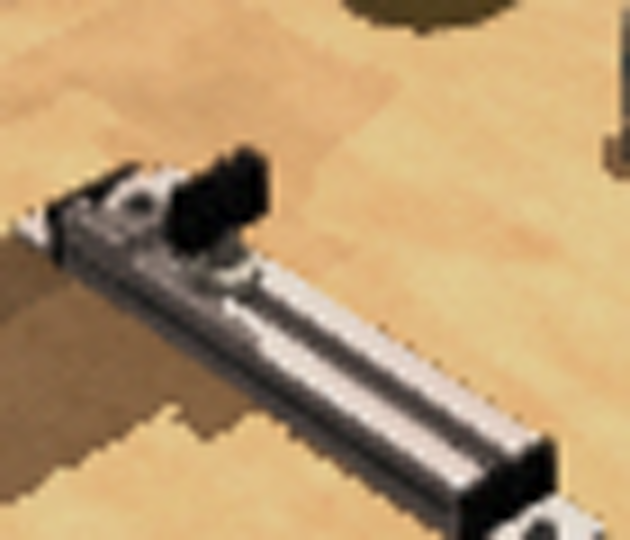

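The bolt stands upright, released, with its handle across the slot at about crop (215,200). Its collar is on the rail at about (225,270), right by the stop. I'm handing in.

```bash
python3 -c "
from cell import r;print(r.finish_job())"
```

```text
the job is handed in; nothing more can be done
None
```

I handed the job in at about 19 s; no verdict came back. The T-bolt was lowered through the slot, turned a quarter turn, slid to the stop and held on the nose at about 6 N. It was then released, and it stands upright there in the last picture. The gripper never touched the round-knobbed stud, but I took no final picture of the block.

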